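Set the test-bench air valve to its mark

ROBOT

A 6-joint arm with a two-finger parallel gripper is mounted at the origin on the work surface. World frame = base frame: x ahead of the robot, y to its left, z up, the work surface at z = 0. Lengths are in m, angles in rad, forces in N, time in s.
With the tool pointing down it reaches from about 0.3 to 0.775 m from the base axis. Payload 14.6 kg.
Tool frame: the origin (TCP) lies midway between the tips of the shut fingers; the grasp point (between the pads) lies 19 mm behind it; z points along the fingers, y is the line along which they close (so a half turn about z gives the same grasp; the last joint's range is limited). The gripper opens to 85 mm and grips with 20 to 120 N. Pads are 22 mm wide; open, the fingers measure 114 mm over their backs; the gripper's body (76 mm by 85 mm) begins 54 mm behind the grasp point. The pads swing forward as they close: fully open they stand 13 mm farther back than shut.
Start: joints at [-1.304, 0.3, 1.521, -0, 1.321, -0.067], TCP at [0.18, -0.52, 0.231] pointing down, gripper open.
Joint ranges: [-3.03, 3.03], [-0.79, 2.21], [0.23, 2.52], [-1.04, 4.18], [0, 3.07], [-2.55, 2.55]. Speed limits (rad/s): [2.22, 2.22, 2.57, 3.14, 3.14, 3.14].

INTERFACE

Orientations are given as [roll, pitch, yaw] about the fixed x, y, z axes, in that order (R = Rz(yaw) Ry(pitch) Rx(roll)).
In Python, from bench import manip gives the robot as it stands.
- The arm moves only by the shell command python3 -m handwheel 'ROWS'. ROWS is JSON, a list of rows, each a list of 3 entries, a list of its own where there are three numbers: the opening, from 0 (shut) to 1 (fully open), then the shift along the tool's x, y, z in mm, then the turn, a rotation vector about the tool's x, y, z in degrees. A call has 1 to 20 rows; each row is the pose to reach, as a shift and turn from the pose commanded when the call began, along the tool's axes at that moment; what a row does not reach only later rows make up. A row lasts 1/12 s, in which the tool goes at most 41.7 mm and 7.16 degrees, less where a joint would pass 70% of its speed; a pose out of reach is approached as far as the arm can. A call with a gripper value outside its range is refused whole. The fingers move at their own pace and stop on an object; the grip force is fixed at half the most. Time passes only in rows, so rows that repeat a pose let the fingers close. It gives the time, the measured TCP pose, the force, the opening and the grip force at its end, in the units of the state.
- manip.get_obs(): the state, without advancing time (a new reading comes with each control period).
- manip.camera(name): name is "side" or "top" or "wrist"; returns a dict with "color" (384x512x3 uint8, red, green, blue), "camera_matrix" (3x3 intrinsics, pixels), "rvec" (rotation vector, rad) and "tvec" (3), from world to camera coordinates, as OpenCV has them. Camera axes: x right, y down, z forward; pixel columns grow to the right and rows downward; lengths in m; the calibration is good to about 2 mm. The wrist camera is an equidistant fisheye: a pixel r from the principal point sees the ray r / f radians off the axis. A picture is of the moment at which its call begins. There is no depth.
- manip.hand_in(): hands the job in; it is judged then, once.
The state is a dict: "time_s": time; "qpos": joint angles; "dq": joint speeds; "joint_efforts": joint torques, N m; "ee_pos": TCP position; "orientation": TCP orientation; "ft_force": force on the tool from outside, world axes, zero at the start; "torque": the same for the moment, N m; "finger_gap": finger opening in m; "gripper_force": force on a finger pad.
Only numpy, scipy, OpenCV 4.12 (cv2) and the standard library are available. Lean on these libraries where they do the work, as an engineer would, in place of code of your own. Each camera call takes 0.05 s, during which the arm holds its last target. There are 200 camera calls.

TASK

Set the air flow for the leak test: turn the handle of the yellow-handled valve until its black nose points at the green mark on the valve's own dial, and let go of it there. Leave the red-handled valve as it is.

Things in the scene. Friction and masses are not known exactly. Their poses are not given: they have to be found in the camera images.
- yellow_grip (a point): On the axis of the yellow valve's handle, half-way up its bar, 90 mm above the bench. Bar: yellow, upright sides, 14 mm wide, 24 mm high, from 30 mm behind the axis to 36 mm ahead; a black nose goes on to 51 mm. x runs along the bar to the nose, z up. Bar underside 15 mm above a white dial, 112 mm across; beside it nothing is higher than the dial. Fixed brass valve, on the left or the right.
- yellow (a joint): Angle (rad) of the yellow handle about the vertical, growing anticlockwise seen from above: 0 shut (a stop), 1.57 fully open, stop at 1.65. It starts at 0 to 0.45. Stiff stem: takes about 0.1 N m to turn and stays where it is left.
- yellow_green (a point): Green mark on the yellow valve's white dial: flat radial tab 28 mm long, 9 mm wide, its outer end 10 mm beyond the rim. This point is 60 mm from the handle's axis and 25 mm below yellow_grip; its x axis points radially outward: the wanted direction of the black nose. It lies 23 to 80 degrees anticlockwise of where the nose starts.
- red_tip (a point): End of the black nose of the red valve's handle, 51 mm from that handle's axis, half-way up the bar, 90 mm above the bench; x points outward along the bar. Same kind of valve, with a red bar and its own dial and green mark. To be left alone.
There are look-alikes about, which are no part of the job. Leave any turquoise look-alike of the part that bears yellow_grip alone.

How it is judged:
At the end, for the whole second after the job is handed in: The yellow handle's black nose points at the green mark on its dial, within 10 degrees, and the handle has been let go (angle between the x axis of yellow_grip and the x axis of yellow_green, either way round below 0.175 rad); the robot touches nothing.
It fails at once if the red valve's handle is turned (its nose moved more than 10 mm) (distance of red_tip from where it was at the start of the episode above 0.01 m).
It also fails if it takes over 32 s, if anything falls off the work surface, if the arm or the gripper's body presses on something with over 40 N, if the wrist force passes 120 N, or if a joint passes its speed limit or range.

## Working session

There is one attempt and no reset: what is moved stays moved. The work goes in short steps, Python scripts to look and compute and a shell command to move; the robot and the scene stay as the last step left them, time stands still between calls to the robot, and variables do not carry over. Pictures are saved under pics/ and viewed, at most 10 in all, crops included, and the job is handed in when it is done.

```bash
mkdir -p pics; cat > h.py <<'E'
import numpy as np,cv2
from bench import manip
def snap(n,fn):
    c=manip.camera(n); cv2.imwrite(f'pics/{fn}.png',cv2.cvtColor(c['color'],cv2.COLOR_RGB2BGR)); np.savez(f'pics/{fn}.npz',**{k:np.array(v) for k,v in c.items()}); return c
def ray(c,uv):
    K=np.array(c['camera_matrix']);R=cv2.Rodrigues(np.array(c['rvec'],float))[0];t=np.array(c['tvec'],float).ravel()
    d=np.linalg.inv(K)@np.array([uv[0],uv[1],1.]); return -R.T@t, R.T@d
def onplane(c,uv,z):
    o,d=ray(c,uv); return o+d*(z-o[2])/d[2]
def tri(c1,u1,c2,u2):
    (o1,d1),(o2,d2)=ray(c1,u1),ray(c2,u2); s=np.linalg.lstsq(np.c_[d1,-d2],o2-o1,rcond=None)[0]
    a,b=o1+d1*s[0],o2+d2*s[1]; return (a+b)/2,np.linalg.norm(a-b)
E
python3 - <<'E'
from h import *
a=snap('top','top0');b=snap('side','side0')
for c in(a,b): print(c['camera_matrix'],ray(c,(256,192)))
cv2.imwrite('pics/both0.png',cv2.resize(np.hstack([cv2.imread('pics/top0.png'),cv2.imread('pics/side0.png')]),(800,300)))
print(manip.get_obs())
E
```

```text
[[494.9273194    0.         253.98834645]
 [  0.         494.9273194  186.06109934]
 [  0.           0.           1.        ]] (array([0.22020897, 0.11551086, 1.65558234]), array([ 0.13022034, -0.01145597, -0.99149984]))
[[363.202571     0.         258.47425957]
 [  0.         363.202571   195.89606401]
 [  0.           0.           1.        ]] (array([-0.11562659,  0.78068312,  0.59034673]), array([ 0.55957102, -0.66856305, -0.48996449]))
{'time_s': 0.1, 'qpos': array([-1.30363323e+00,  3.00453060e-01,  1.52153970e+00, -3.27820805e-05,
        1.32073109e+00, -6.65998931e-02]), 'dq': array([ 0.00035395, -0.00128333,  0.00012072,  0.00109072, -0.00075024,
       -0.00036402]), 'joint_efforts': array([ 8.28853335e-04, -5.44382429e+01, -3.62373090e+01, -2.23699988e-05,
        3.06751637e-03, -1.26638395e-05]), 'ee_pos': array([ 0.1801107 , -0.51943473,  0.23074872]), 'orientation': array([-3.14046185e+00, -4.35992033e-05,  3.33771094e-01]), 'ft_force': array([-0.26358161, -0.53483416,  0.81662686]), 'torque': array([ 0.00440766,  0.0035867 , -0.0186461 ]), 'gripper_force': 0.0, 'finger_gap': 0.08558030259305954}
```

View pics/top0.png

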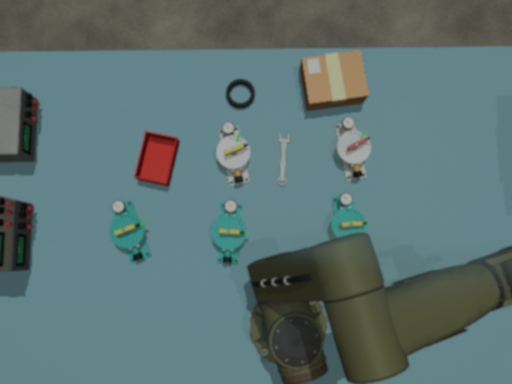

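View pics/side0.png

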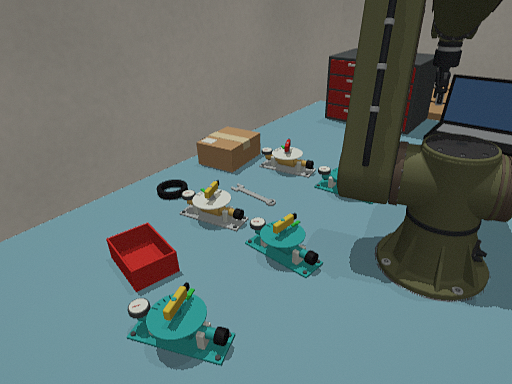

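The top view shows the yellow valve on a white dial near (234,152) with its green mark near (238,136), and the red valve near (354,147). In the side view the yellow valve is near (212,200). The turquoise ones are look-alikes. I'll measure on enlarged crops.

```bash
cat > m.py <<'E'
from h import *
L=lambda f:dict(np.load(f'pics/{f}.npz'))
def blob(c,lo,hi,box):
    x0,y0,x1,y1=box; hsv=cv2.cvtColor(c['color'],cv2.COLOR_RGB2HSV); m=cv2.inRange(hsv,lo,hi)
    k=np.zeros_like(m);k[y0:y1,x0:x1]=m[y0:y1,x0:x1]; p=np.argwhere(k)[:,::-1].astype(float); return p
E
python3 - <<'E'
from m import *
T,S=L('top0'),L('side0')
bt,bs=(205,115,260,190),(180,175,245,225)
Y=((20,130,90),(33,255,255));G=((45,80,60),(75,255,255));W=((0,0,150),(180,60,255))
pts={}
for n,r in(('yel',Y),('grn',G),('white',W)):
    for cn,c,b in(('T',T,bt),('S',S,bs)):
        p=blob(c,*r,b); pts[n+cn]=p; print(n,cn,len(p),p.mean(0).round(2),cv2.minAreaRect(p.astype(np.float32)))
for n in('yel','grn'): print(n,tri(T,pts[n+'T'].mean(0),S,pts[n+'S'].mean(0)))
print('grn z=.065',onplane(T,pts['grnT'].mean(0),.065),'yel z=.102',onplane(T,pts['yelT'].mean(0),.1))
f=lambda n,b:cv2.resize(cv2.imread(f'pics/{n}.png')[b[1]:b[3],b[0]:b[2]],None,fx=7,fy=7,interpolation=cv2.INTER_CUBIC)
a,b=f('top0',(205,120,260,190)),f('side0',(185,170,242,230))
h=max(a.shape[0],b.shape[0]);pad=lambda i:cv2.copyMakeBorder(i,0,h-i.shape[0],0,0,0)
cv2.imwrite('pics/crop0.png',np.hstack([pad(a),pad(b)]))
E
```

```text
yel T 36 [234.36 149.33] ((233.97422790527344, 149.4329833984375), (2.800036668777466, 17.446382522583008), 68.96248626708984)
yel S 234 [214.26 199.52] ((212.38330078125, 205.8929443359375), (37.85422134399414, 35.21467590332031), 53.84181594848633)
grn T 16 [238.19 136.06] ((237.8529510498047, 136.41177368164062), (2.2294814586639404, 7.0314412117004395), 30.963754653930664)
grn S 13 [202.38 189.38] ((202.5, 189.5), (3.0, 3.0), 90.0)
white T 784 [231.99 150.24] ((233.13372802734375, 151.75631713867188), (57.58946228027344, 33.45893859863281), 62.44719314575195)
white S 620 [209.88 199.08] ((212.5125732421875, 202.673583984375), (64.26018524169922, 41.27717590332031), 2.2025983333587646)
yel (array([0.56824097, 0.16267488, 0.05782328]), np.float64(0.011534498765761238))
grn (array([0.61493956, 0.15395832, 0.07149379]), np.float64(0.0024004265620330696))
grn z=.065 [0.61563997 0.15329875 0.065     ] yel z=.102 [0.56342561 0.1651083  0.1       ]
```

View pics/crop0.png

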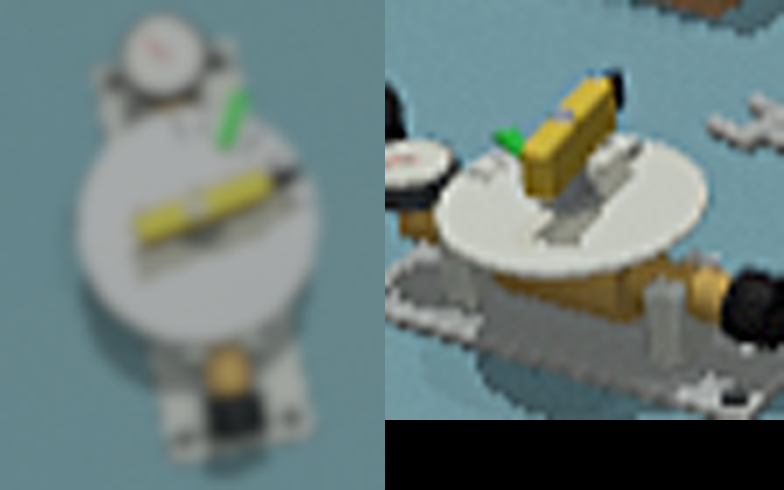

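The crop shows the bar from crop (137,228) to the nose tip at (298,172), the green tab from (227,145) to (240,93), and the dial centred near (198,222). So the nose has to turn anticlockwise. Next I'll compute the positions and check them.

```bash
python3 - <<'E'
from m import *
T,S=L('top0'),L('side0')
t=lambda x,y:((x-3)/7+205,(y-3)/7+120); s=lambda x,y:((x-388)/7+185,(y-3)/7+170)
# dial by white mask, ellipse of hull restricted to disc
p=blob(T,(0,0,120),(180,70,255),(214,134,252,170)); 
m=np.zeros((384,512),np.uint8); m[p[:,1].astype(int),p[:,0].astype(int)]=255
m=cv2.morphologyEx(m,cv2.MORPH_OPEN,np.ones((9,9)))
c=max(cv2.findContours(m,0,2)[0],key=cv2.contourArea); e=cv2.fitEllipse(cv2.convexHull(c)); print('ell',e)
C=onplane(T,e[0],.063); C2=onplane(T,t(198,222),.063); print('axis',C,C2)
print('dial edges dist',[np.linalg.norm(onplane(T,t(*a),.063)-onplane(T,t(*b),.063)).round(4) for a,b in(((76,222),(320,222)),)])
print('dial centre tri',tri(T,t(198,222),S,s(572,197)))
for n,a,b in(('nose end top',(297,172),(616,72)),('rear end top',(137,228),(540,153)),('green outer',(240,93),(500,131)),('stem spot',(197,205),(560,112))): print(n,tri(T,t(*a),S,s(*b)))
r,n=onplane(T,t(137,228),.102),onplane(T,t(298,174),.102); d=n-r;print('bar len',np.linalg.norm(d),'yaw',np.degrees(np.arctan2(d[1],d[0])),'axis from bar',r+d*30/81)
gi,go=onplane(T,t(227,145),.065),onplane(T,t(240,93),.065);g=go-gi
print('tab',np.linalg.norm(g),np.degrees(np.arctan2(g[1],g[0])))
for A in(C,C2,r+d*30/81):
  q=(gi+go)/2-A;print('green from axis',np.hypot(*q[:2]),np.degrees(np.arctan2(q[1],q[0])))
E
```

```text
ell ((232.59547424316406, 152.23948669433594), (33.06024169921875, 40.131839752197266), 112.61096954345703)
axis [0.56191599 0.17215261 0.063     ] [0.56510093 0.17127212 0.063     ]
dial edges dist [np.float64(0.1144)]
dial centre tri (array([0.56349798, 0.17074767, 0.06865388]), np.float64(0.0009829941752554825))
nose end top (array([0.57942865, 0.12425632, 0.10188345]), np.float64(0.00031982376857620783))
rear end top (array([0.55232657, 0.19657609, 0.10489523]), np.float64(0.003225456752909171))
green outer (array([0.62524622, 0.15110531, 0.07072859]), np.float64(0.0006844981561369207))
stem spot (array([0.56382009, 0.17056374, 0.10792579]), np.float64(0.0013818898195664072))
bar len 0.07783090116848876 yaw -71.72722652893705 axis from bar [0.56321803 0.17044532 0.102     ]
tab 0.02579396927686188 -14.190395697653393
green from axis 0.055051817904852085 -19.074047725032543
green from axis 0.05175442520749375 -19.305051063029126
green from axis 0.05327658932143413 -17.796252947639697
```

Each measurement agrees with the text:

| Quantity | Measured | Text |
|---|---|---|
| Bar length | 78 mm | 81 mm |
| Bar top height | ~103 mm | 102 mm |
| Dial diameter | 114 mm | 112 mm |
| Green tab length | 26 mm | 28 mm |

The axis is near (0.5635, 0.1706), the bar yaw is -72° and the green mark is at about -18°. I'll move above the valve with tool yaw 108°, which is the same grasp.

```bash
python3 -m handwheel '[[1,[588,-526,0],[0,0,-89]],[1,[588,-526,0],[0,0,-89]],[1,[588,-526,0],[0,0,-89]],[1,[588,-526,0],[0,0,-89]],[1,[588,-526,0],[0,0,-89]],[1,[588,-526,0],[0,0,-89]],[1,[588,-526,0],[0,0,-89]],[1,[588,-526,0],[0,0,-89]],[1,[588,-526,0],[0,0,-89]],[1,[588,-526,0],[0,0,-89]],[1,[588,-526,0],[0,0,-89]],[1,[588,-526,0],[0,0,-89]],[1,[588,-526,0],[0,0,-89]],[1,[588,-526,0],[0,0,-89]],[1,[588,-526,0],[0,0,-89]],[1,[588,-526,0],[0,0,-89]],[1,[588,-526,0],[0,0,-89]],[1,[588,-526,0],[0,0,-89]],[1,[588,-526,0],[0,0,-89]],[1,[588,-526,0],[0,0,-89]]]'
python3 - <<'E'
from h import *
snap('wrist','w1'); o=manip.get_obs(); print(o['time_s'],o['ee_pos'],np.degrees(o['orientation']),o['qpos'])
E
```

```text
time_s: 1.77
ee_pos: [0.5646, 0.175, 0.2297]
orientation: [-3.14, -0.001, 1.891]
ft_force: [-2.4, -0.2, 0.1]
finger_gap: 0.0853
gripper_force: 0.0
1.8167 [0.56370206 0.17251527 0.22979195] [-1.79889872e+02 -1.95976106e-02  1.08314921e+02] [ 2.34789181e-01  3.90513313e-01  1.40332372e+00  1.82323592e-04
  1.34969980e+00 -8.49069826e-02]
```

View pics/w1.png

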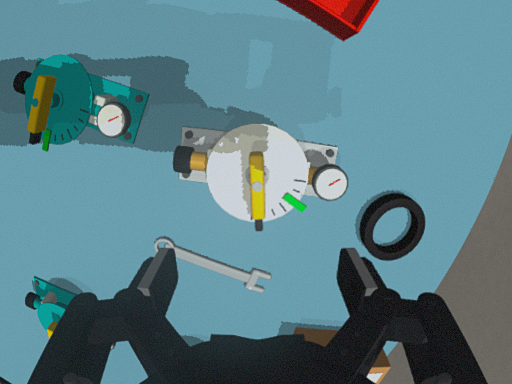

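The wrist view shows the yellow bar from (257,152) to the nose tip at (259,230), the stem spot at (257,186), the green tab centred at (294,202), and the fingers straddling the bar line. I'll refine with fisheye rays.

```bash
cat >> m.py <<'E'
def wray(c,uv):
    u=cv2.fisheye.undistortPoints(np.array([[uv]],float),c['camera_matrix'],np.zeros(4))[0,0]
    R=cv2.Rodrigues(c['rvec'])[0]; return -R.T@c['tvec'].ravel(),R.T@np.r_[u,1]
def wpl(c,uv,z):
    o,d=wray(c,uv); return o+d*(z-o[2])/d[2]
def measure(c):
    Y=blob(c,(24,150,120),(34,255,255),(205,120,320,235)); G=blob(c,(50,120,90),(75,255,255),(205,120,330,235))
    mm=np.zeros((384,512),np.uint8); mm[Y[:,1].astype(int),Y[:,0].astype(int)]=255
    K=max(cv2.findContours(mm,0,2)[0],key=cv2.contourArea); rb=cv2.minAreaRect(K); rg=cv2.minAreaRect(G.astype(np.float32))
    print(len(Y),len(G),rb,rg); out=[]
    for r,z in((rb,.102),(rg,.065)):
        b=cv2.boxPoints(r); w=np.array([wpl(c,p,z) for p in b]); l=np.linalg.norm(w[1]-w[0]),np.linalg.norm(w[2]-w[1])
        d=(w[1]-w[0]+w[2]-w[3])/2 if l[0]>l[1] else (w[2]-w[1]+w[3]-w[0])/2
        print('ctr',w.mean(0),'size',l,'yaw',np.degrees(np.arctan2(d[1],d[0]))); out.append(w.mean(0))
    return out
E
python3 - <<'E'
from m import *
c=L('w1'); T=L('top0')
measure(c)
A=wpl(c,(257,186),.102); N=wpl(c,(259,230),.102); g=wpl(c,(294,202),.065); D=wpl(c,(257,172),.064)
print('spot',A,'dial ctr',D)
f=lambda v:(np.hypot(*v[:2]),np.degrees(np.arctan2(v[1],v[0])))
print('nose',f(N-A)); print('green',f(g-A),f(g-D))
o,d=wray(c,(257,186)); o2,d2=ray(T,((197-3)/7+205,(205-3)/7+120)); s=np.linalg.lstsq(np.c_[d,-d2],o2-o,rcond=None)[0]; print('spot tri',o+d*s[0],o2+d2*s[1])
E
```

```text
584 190 ((257.333740234375, 202.6781463623047), (30.947126388549805, 12.40641975402832), 88.02507019042969) ((294.26202392578125, 202.56600952148438), (24.349533081054688, 8.095429420471191), 34.695152282714844)
ctr [0.57007293 0.15513814 0.102     ] size (np.float64(0.011889133921486014), np.float64(0.032454212859303506)) yaw -69.735761178527
ctr [0.61369144 0.15479114 0.065     ] size (np.float64(0.009200333087598156), np.float64(0.028533166571215594)) yaw -17.154054011587068
spot [0.56424795 0.17158694 0.102     ] dial ctr [0.56307924 0.17482891 0.064     ]
nose (np.float64(0.0469298408193557), np.float64(-69.12141090977521))
green (np.float64(0.051357253436921525), np.float64(-18.375914308258086)) (np.float64(0.05355692090446442), np.float64(-21.27443267492476))
spot tri [0.56455178 0.17065217 0.09898616] [0.56524046 0.17041121 0.09913033]
```

The refined axis is (0.564, 0.171), the bar yaw is -70° and green is at -18°, so the turn is about 52°. Descend 155 mm with a small correction, then close.

```bash
python3 -m handwheel '[[0.5,[-1,0,30],[0,0,-1.5]],[0.5,[-1,0,60],[0,0,-1.5]],[0.5,[-1,0,90],[0,0,-1.5]],[0.5,[-1,0,120],[0,0,-1.5]],[0.5,[-1,0,140],[0,0,-1.5]],[0.5,[-1,0,150],[0,0,-1.5]],[0.5,[-1,0,155],[0,0,-1.5]],[0.5,[-1,0,155],[0,0,-1.5]],[0.5,[-1,0,155],[0,0,-1.5]],[0,[-1,0,155],[0,0,-1.5]],[0,[-1,0,155],[0,0,-1.5]],[0,[-1,0,155],[0,0,-1.5]],[0,[-1,0,155],[0,0,-1.5]],[0,[-1,0,155],[0,0,-1.5]],[0,[-1,0,155],[0,0,-1.5]],[0,[-1,0,155],[0,0,-1.5]],[0,[-1,0,155],[0,0,-1.5]],[0,[-1,0,155],[0,0,-1.5]]]'
```

```text
time_s: 3.32
ee_pos: [0.5659, 0.1696, 0.0782]
orientation: [3.135, 0.001, 1.913]
ft_force: [12.6, 3.7, 0.7]
finger_gap: 0.0131
gripper_force: 104.0
```

The gap is 13 mm with firm force, so the bar is held. I'll turn it +52° in the world (-52° about tool z), easing the 2 mm side offset.

```bash
python3 -m handwheel '[[0,[0,1,0],[0,0,-3]],[0,[0,2,0],[0,0,-7]],[0,[0,2,0],[0,0,-11]],[0,[0,2,0],[0,0,-15]],[0,[0,2,0],[0,0,-19]],[0,[0,2,0],[0,0,-23]],[0,[0,2,0],[0,0,-27]],[0,[0,2,0],[0,0,-31]],[0,[0,2,0],[0,0,-35]],[0,[0,2,0],[0,0,-39]],[0,[0,2,0],[0,0,-43]],[0,[0,2,0],[0,0,-47]],[0,[0,2,0],[0,0,-50]],[0,[0,2,0],[0,0,-52]],[0,[0,2,0],[0,0,-52]],[0,[0,2,0],[0,0,-52]],[0,[0,2,0],[0,0,-52]]]'
```

```text
time_s: 4.73
ee_pos: [0.5671, 0.1706, 0.0781]
orientation: [3.138, 0.004, 2.821]
ft_force: [6.0, 6.1, 2.6]
finger_gap: 0.0132
gripper_force: 104.7
```

Yaw is now 161.6°, as intended. Next, release and rise straight up.

```bash
python3 -m handwheel '[[0.5,[0,0,0],[0,0,0]],[0.5,[0,0,0],[0,0,0]],[0.5,[0,0,0],[0,0,0]],[0.5,[0,0,0],[0,0,0]],[0.5,[0,0,0],[0,0,0]],[0.5,[0,0,0],[0,0,0]],[0.5,[0,0,-15],[0,0,0]],[0.5,[0,0,-40],[0,0,0]],[0.5,[0,0,-70],[0,0,0]],[0.5,[0,0,-100],[0,0,0]],[0.5,[0,0,-130],[0,0,0]],[0.5,[0,0,-155],[0,0,0]],[0.5,[0,0,-155],[0,0,0]],[0.5,[0,0,-155],[0,0,0]],[0.5,[0,0,-155],[0,0,0]]]'
python3 - <<'E'
from m import *
c=snap('wrist','w2'); c=L('w2'); measure(c)
E
```

```text
time_s: 5.98
ee_pos: [0.5653, 0.1696, 0.2304]
orientation: [-3.141, -0.001, 2.821]
ft_force: [-0.1, 0.1, -0.4]
finger_gap: 0.0429
gripper_force: 0.0
625 9 ((259.0, 200.0), (30.0, 12.0), 90.0) ((256.3192443847656, 224.19618225097656), (11.401754379272461, 5.52546501159668), 52.12501525878906)
ctr [0.58205253 0.16590115 0.102     ] size (np.float64(0.011492694342266681), np.float64(0.03130170358529982)) yaw -18.190335533136913
ctr [0.62233804 0.14964679 0.065     ] size (np.float64(0.006551432903434054), np.float64(0.01390165677096939)) yaw 16.70458825058463
```

View pics/w2.png

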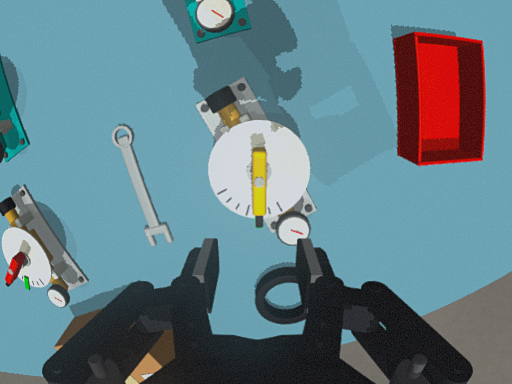

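The nose at (259,222) now covers the green mark. The bar yaw is -18.2° and the mark is at about -18°. The red handle is undisturbed and the gripper is clear, so I'm handing in.

```bash
python3 -c "
from bench import manip
print(manip.hand_in())"
```

```text
the job is handed in; nothing more can be done
None
```

The yellow valve's nose was turned to the green mark (bar at about -18.2°, mark at about -18°) and let go, the red valve was never touched, and the job is handed in; the hand-in call gave no verdict.

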